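# Pack the vial cassettes and close the end stop

## Task

Make room in the sampler rack by drawing back its sliding end stop (orange grip post), then stand first the blue and next the red vial cassette upright in it, blue next to the black one already there and red last, setting them down, not dropping them. Then push the stop up, without ramming it, until the row is tight against the end wall and the stop's sprung face is pressed in, so that the cassettes stay clamped when you let go. Leave the bottle, beaker and screwdriver alone.

Things in the scene. Friction and masses are not known exactly. Their poses are not given: they have to be found in the camera images.
- rack: fixed grey rack; origin on the bench under its lane, z up. Floor 10 mm above the bench; the row runs along its x. The white end wall (70 wide, 62 mm tall) is clamped with its inner face anywhere from x = -100 to -82 mm: not reported. Base x -115 to +150, y +-50 mm; 5 mm high rails at y = +-41 mm leave a 76 mm lane. Cassettes stand thickness along x, either way round. 45 N on one, or 30 N from a neighbour, harms it
- stop (a joint): the stop's place along the rack's +x, m, 0 to 0.15, growing as it is drawn back: its black pressing face (62 wide, 58 mm tall) is at rack x = -60 mm + this. The face is sprung: it starts to give at 3 N, is 3 mm in at 6 N, then solid. The stop stays where left; 7 N slides it, a loose row drags up to 6 N more. Pressed with 20 to 25 N, the row is tight
- stop_grip (a point): point in the stop's orange grip post, 14 mm (rack x) by 24 mm (rack y), its axis 35 mm behind the unpressed face, top 117 mm above the bench; this point is 95 mm above the bench. Axes as the rack's
- resident: black-banded vial cassette: grey slab 24 mm thick (own x), 60 long (own y), 60 tall (own z), 80 to 170 g, coloured band, four capped vials standing 12 mm out of its top; origin at the centre of its underside. It already stands in the rack near the end wall, not touching it
- blue: blue-banded vial cassette: grey slab 24 mm thick (own x), 60 long (own y), 60 tall (own z), 80 to 170 g, coloured band, four capped vials standing 12 mm out of its top; origin at the centre of its underside. At the start it leans in a cradle, 30 degrees off upright, its top towards the cradle's own -x (roughly to the left, +y)
- red: red-banded vial cassette: grey slab 24 mm thick (own x), 60 long (own y), 60 tall (own z), 80 to 170 g, coloured band, four capped vials standing 12 mm out of its top; origin at the centre of its underside. At the start it leans in the other cradle in the same way
- cradle_a: fixed dark steel cradle: sloping 44 mm wide ledge and 36 mm high backrest, so the cassette's ends stick out about 8 mm each side; origin on the bench, 24 mm below the middle of its ledge. It holds the blue cassette at the start
- cradle_b: fixed dark steel cradle: sloping 44 mm wide ledge and 36 mm high backrest, so the cassette's ends stick out about 8 mm each side; origin on the bench, 24 mm below the middle of its ledge. It holds the red cassette at the start
- reagent: amber bottle, 62 mm across, 120 mm tall, bystander; origin at the centre of its underside
- beaker: open glass beaker, 72 mm across, 85 mm tall, bystander; origin at the centre of its underside
- driver: screwdriver lying on the bench, 160 mm long, bystander; origin near its middle

How it is judged:
By the outcome, as a careful person would: the job done as asked, in the order asked, and still so for the second after the job is handed in, with the robot touching nothing.
It also fails if it takes over 72 s, if anything falls off the work surface, if the arm or the gripper's body presses on something with over 40 N, if the wrist force passes 120 N, or if a joint passes its speed limit or range.

## Robot

A 6-joint arm with a two-finger parallel gripper is mounted at the origin on the work surface. World frame = base frame: x ahead of the robot, y to its left, z up, the work surface at z = 0. Lengths are in m, angles in rad, forces in N, time in s.
With the tool pointing down it reaches from about 0.35 to 0.975 m from the base axis. Payload 4.9 kg.
Tool frame: the origin (TCP) lies midway between the tips of the shut fingers; the grasp point (between the pads) lies ctrl.grip_depth behind it (ctrl.grip_depth is the distance from the TCP to the grasp point, in m); z points along the fingers, y is the line along which they close (so a half turn about z gives the same grasp; the last joint's range is limited). The gripper opens to 85 mm and grips with 20 to 120 N. Pads are 22 mm wide; open, the fingers measure 114 mm over their backs; the gripper's body (76 mm by 85 mm) begins 54 mm behind the grasp point. The pads swing forward as they close: fully open they stand 13 mm farther back than shut.
Start: joints at [-1.406, 0.053, 1.613, -0, 1.476, -0.119], TCP at [0.175, -0.6, 0.231] pointing down, gripper open.
Joint ranges: [-3.01, 3.01], [-1.01, 2.22], [0.06, 2.58], [-1.02, 4.17], [0.09, 2.62], [-3.14, 3.14]. Speed limits (rad/s): [2.57, 2.57, 3.14, 3.14, 3.14, 3.14].

## Interface

Orientations are given as a rotation vector (axis times angle).
In Python, from station import ctrl, get_image, camera_model gives the robot as it stands. The module is installed in compiled form; this text tells all that it offers.
- The arm moves only by the shell command python3 -m crank 'ROWS' [FORCE]. ROWS is JSON, a list of rows, each a list of 7 numbers: the shift along the tool's x, y, z in mm, then the turn, a rotation vector about the tool's x, y, z in rad, then the opening, from -1 (shut) to 1 (fully open). A call has exactly 10 rows; each row shifts and turns the commanded pose from where the row before left it, along the tool's axes as they then stand; what a row does not reach is not made up. A row lasts 1/12 s, in which the tool goes at most 41.7 mm and 7.16 degrees, less where a joint would pass 70% of its speed; a pose out of reach is approached as far as the arm can. A call with a gripper value outside its range is refused whole. The fingers move at their own pace and stop on an object; FORCE is the grip in N (left out, the last holds). Time passes only in rows, so rows that do not move let the fingers close, or fill a call up. It gives the time, the measured TCP pose, the force, the opening and the grip force at its end, in the units of the state.
- ctrl.get_obs(): the state, without advancing time (a new reading comes with each control period).
- get_image(name): name is "side" or "top" or "wrist"; returns the picture (480x640x3 uint8, red, green, blue); there is no depth.
- camera_model(name): a dict with "vertical_fov" (degrees; the focal length in pixels is half the picture's height over the tangent of half this angle, whatever the lens; pixels are square), "cx", "cy" (the principal point, pixels), "k1" (the pictures are not rectified: a ray, as slopes to the right and down, at radius r is drawn at 1 + k1 r^2 times it, then the intrinsics apply), "R" (3x3) and "t" (3): a world point X has camera coordinates R X + t; the wrist camera has in their place "hand_eye" (4x4, takes a point from camera to tool coordinates, whose origin is the TCP and whose axes are the flange's). Camera axes: x right, y down, z forward; pixel columns grow to the right and rows downward; lengths in m; the calibration is good to about 2 mm. A picture is of the moment at which its call begins: read the wrist's pose just before it. camera_model takes no time and is no camera call.
- ctrl.finish_job(): hands the job in; it is judged then, once.
The state is a dict: "t": time; "q": joint angles; "dq": joint speeds; "effort": joint torques, N m; "tool_pos": TCP position; "tool_rot": TCP orientation; "contact_force": force on the tool from outside, world axes, zero at the start; "wrist_torque": the same for the moment, N m; "opening": finger opening in m; "grip_force": force on a finger pad.
Only numpy, scipy, OpenCV 4.12 (cv2) and the standard library are available. Lean on these libraries where they do the work, as an engineer would, in place of code of your own. Each camera call takes 0.05 s, during which the arm holds its last target. There are 200 camera calls.

## Working session

There is one attempt and no reset: what is moved stays moved. The work goes in short steps, Python scripts to look and compute and a shell command to move; the robot and the scene stay as the last step left them, time stands still between calls to the robot, and variables do not carry over. Pictures are saved under pics/ and viewed, at most 11 in all, crops included, and the job is handed in when it is done.

```bash
mkdir -p pics; python3 - <<'E'
from station import ctrl,get_image,camera_model
import cv2
o=ctrl.get_obs();print(o,ctrl.grip_depth)
for n in("side","top","wrist"):
    im=get_image(n);cv2.imwrite(f"pics/{n}0.png",im[:,:,::-1]);print(n,camera_model(n))
E
```

```text
{'t': 0.0, 'q': array([-1.40600340e+00,  5.33277377e-02,  1.61430812e+00, -3.12072965e-05,
        1.47600233e+00, -1.18994827e-01]), 'dq': array([-0.00104439, -0.00032593, -0.000171  ,  0.00108142,  0.00124913,
        0.00070625]), 'effort': array([ 3.36509904e-03, -3.93684912e+01, -3.70171773e+01,  7.26807116e-05,
        7.09993605e-03,  8.86109149e-06]), 'tool_pos': array([ 0.17488711, -0.59937607,  0.23007264]), 'tool_rot': array([-3.10799506e+00, -4.43993943e-01,  1.22274225e-04]), 'contact_force': array([-0.28808109, -0.3398764 ,  0.32466626]), 'wrist_torque': array([ 0.04694534,  0.01563344, -0.02234094]), 'grip_force': 0.0, 'opening': 0.08542424093106311} 0.0187
side {'vertical_fov': 43.19166219200987, 'cx': 309.64198126224994, 'cy': 241.50176709436064, 'k1': -0.0033631321314049893, 'R': array([[-0.96107526, -0.27598114, -0.01299066],
       [-0.13796415,  0.52012053, -0.84287634],
       [ 0.23937469, -0.80827535, -0.53795048]]), 't': array([0.61058338, 0.13967131, 0.95621909])}
top {'vertical_fov': 46.23638330290672, 'cx': 318.0482520083724, 'cy': 234.0282510431732, 'k1': -0.14399353761411257, 'R': array([[-0.008747  , -0.99993273, -0.00761738],
       [-0.98750918,  0.00983627, -0.15725412],
       [ 0.15731847,  0.00614673, -0.98752879]]), 't': array([0.02940099, 0.63657414, 1.09024801])}
wrist {'vertical_fov': 71.65490866981291, 'cx': 318.6709495455391, 'cy': 236.08013382875345, 'k1': -0.036780678229092235, 'hand_eye': array([[-5.81774579e-04, -9.44953895e-01, -3.27202991e-01,
         8.39894878e-02],
       [ 9.99998826e-01, -8.57994617e-05, -1.53023467e-03,
         1.31515479e-04],
       [ 1.41792737e-03, -3.27203497e-01,  9.44952835e-01,
        -1.41667043e-01],
       [ 0.00000000e+00,  0.00000000e+00,  0.00000000e+00,
         1.00000000e+00]])}
```

View pics/top0.png

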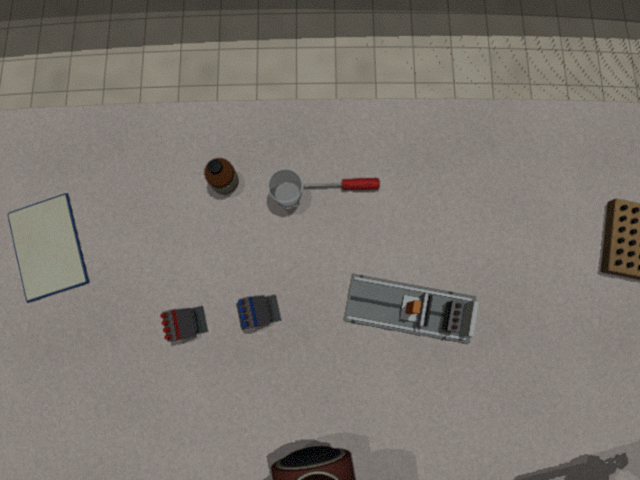

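View pics/side0.png

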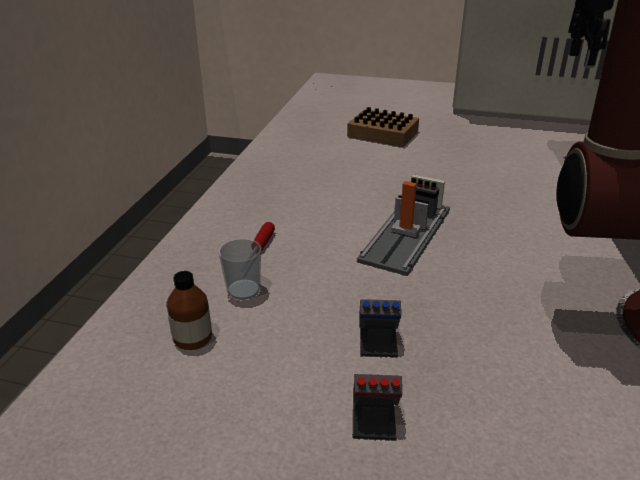

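The top view shows the rack at (346–476, 275–342), post at (413,307), the blue cassette at (258,312) and the red at (183,323). The side view agrees: post (407,205), blue caps (380,307), red caps (379,384). Next I get coarse positions.

```bash
cat > h.py <<'E'
import numpy as np,cv2
from station import ctrl,get_image,camera_model
from scipy.spatial.transform import Rotation as Ro
def cam(n,o=None):
    m=camera_model(n);f=240/np.tan(np.radians(m["vertical_fov"])/2)
    if n=="wrist":
        T=np.eye(4);T[:3,:3]=Ro.from_rotvec(o["tool_rot"]).as_matrix();T[:3,3]=o["tool_pos"];W=T@m["hand_eye"]
        R=W[:3,:3].T;t=-R@W[:3,3]
    else:R=np.array(m["R"]);t=np.array(m["t"])
    return dict(f=f,cx=m["cx"],cy=m["cy"],k=m["k1"],R=R,t=t)
def ray(c,p):
    d=(np.array(p,float)-[c["cx"],c["cy"]])/c["f"];u=d.copy()
    for _ in range(20):u=d/(1+c["k"]*(u@u))
    v=c["R"].T@np.array([u[0],u[1],1]);return -c["R"].T@c["t"],v/np.linalg.norm(v)
def onz(c,p,z):
    o,v=ray(c,p);return o+v*(z-o[2])/v[2]
def tri(c1,p1,c2,p2):
    a,u=ray(c1,p1);b,v=ray(c2,p2);s=np.linalg.lstsq(np.c_[u,-v],b-a,rcond=None)[0]
    P,Q=a+s[0]*u,b+s[1]*v;return (P+Q)/2,np.linalg.norm(P-Q)
def shot(n,name):
    o=ctrl.get_obs();im=get_image(n)[:,:,::-1].copy();cv2.imwrite(f"pics/{name}.png",im);return im,cam(n,o),o
def mask(im,col):
    h,s,v=[x.astype(int) for x in cv2.split(cv2.cvtColor(im,cv2.COLOR_BGR2HSV))]
    m={"blue":(h>100)&(h<125)&(s>130)&(v>60),"red":((h<5)|(h>172))&(s>150)&(v>60),"orange":(h>=6)&(h<16)&(s>170)&(v>80)}[col]
    return m.astype(np.uint8)
def blobs(m,amin=5):
    n,_,st,ce=cv2.connectedComponentsWithStats(m);return [(int(st[i,4]),ce[i].round(1).tolist(),st[i,:4].tolist()) for i in range(1,n) if st[i,4]>=amin]
E
python3 - <<'E'
from h import *
T,S=cam("top"),cam("side");t=cv2.imread("pics/top0.png");s=cv2.imread("pics/side0.png")
for c in("blue","red","orange"):print(c,"\n top",blobs(mask(t,c)),"\n side",blobs(mask(s,c)))
P=[onz(T,p,.012) for p in[(355,275),(476,295),(469,342),(346,320)]];print(np.round(P,3))
E
```

```text
blue 
 top [(141, [76.8, 248.3], [64, 194, 24, 96]), (22, [38.0, 297.7], [28, 294, 21, 8]), (81, [252.9, 311.4], [249, 297, 9, 29]), (18, [239.9, 302.3], [238, 300, 5, 5]), (19, [240.9, 309.4], [239, 308, 5, 4]), (23, [242.4, 316.8], [240, 315, 6, 5]), (24, [244.1, 323.8], [242, 322, 6, 5])] 
 side [(35, [366.1, 303.3], [363, 301, 7, 6]), (35, [375.9, 303.6], [373, 301, 7, 6]), (33, [385.6, 303.8], [383, 301, 6, 7]), (34, [395.6, 304.2], [393, 301, 6, 7])]
red 
 top [(353, [360.6, 183.6], [342, 178, 37, 11]), (92, [175.7, 324.0], [172, 310, 9, 29]), (17, [163.0, 315.4], [161, 313, 5, 5]), (19, [164.2, 322.2], [162, 320, 5, 5]), (16, [165.5, 329.5], [164, 328, 4, 4]), (18, [167.0, 336.7], [165, 335, 5, 4])] 
 side [(232, [263.9, 232.7], [255, 222, 19, 25]), (57, [361.2, 380.6], [357, 377, 9, 8]), (56, [372.5, 381.0], [369, 377, 8, 9]), (57, [384.2, 381.4], [380, 378, 9, 8]), (53, [395.6, 381.8], [392, 378, 8, 8])]
orange 
 top [(53, [416.0, 307.2], [412, 302, 9, 11])] 
 side [(48, [409.3, 183.7], [403, 181, 13, 6])]
[[ 0.556 -0.052  0.012]
 [ 0.511 -0.305  0.012]
 [ 0.414 -0.286  0.012]
 [ 0.463 -0.032  0.012]]
```

```bash
python3 - <<'E'
from h import *
T,S=cam("top"),cam("side")
D={"blue":([(239.9,302.3),(240.9,309.4),(242.4,316.8),(244.1,323.8)],[(366.1,303.3),(375.9,303.6),(385.6,303.8),(395.6,304.2)]),
"red":([(163,315.4),(164.2,322.2),(165.5,329.5),(167,336.7)],[(361.2,380.6),(372.5,381),(384.2,381.4),(395.6,381.8)])}
for k,(a,b) in D.items():
    P=np.array([tri(T,x,S,y)[0] for x,y in zip(a,b)]);e=[tri(T,x,S,y)[1] for x,y in zip(a,b)]
    d=P[0]-P[3];ang=np.degrees(np.arctan2(d[1],d[0]))
    m=P.mean(0);h=np.array([-d[1],d[0],0])/np.hypot(*d[:2])  # lean dir (+y)
    ax=np.sin(np.pi/6)*h+np.cos(np.pi/6)*np.array([0,0,1])
    print(k,m.round(4),"err",np.round(e,4),"yaw",ang.round(1),"sp",np.linalg.norm(d).round(4),"underside",(m-ax*.070).round(4),"grip42",(m-ax*.028).round(4))
print("post top",tri(T,(416,307.2),S,(409.3,183.7)),onz(T,(416,307.2),.117))
P=np.array([[.556,-.052],[.511,-.305],[.414,-.286],[.463,-.032]])
for i,j in((1,0),(2,3)):
    d=P[j]-P[i];print(np.degrees(np.arctan2(d[1],d[0])))
print(P.mean(0))
E
```

```text
blue [0.4773 0.172  0.086 ] err [0.001  0.0013 0.0008 0.0014] yaw 11.6 sp 0.0426 underside [0.4843 0.1377 0.0254] grip42 [0.4801 0.1583 0.0618]
red [0.4524 0.3235 0.0842] err [0.0005 0.0011 0.0012 0.001 ] yaw 12.2 sp 0.0425 underside [0.4598 0.2893 0.0236] grip42 [0.4553 0.3098 0.0599]
post top (array([ 0.48496539, -0.16007647,  0.11640911]), np.float64(0.00018210313100816913)) [ 0.48504058 -0.15996923  0.117     ]
79.91452370003753
79.08101067464551
[ 0.486   -0.16875]
```

```bash
python3 -m crank '[[30,-24,0,0,0,0,1],[30,-24,0,0,0,0,1],[30,-24,0,0,0,0,1],[30,-24,0,0,0,0,1],[30,-24,0,0,0,0,1],[30,-24,0,0,0,0,1],[30,-24,0,0,0,0,1],[30,-24,0,0,0,0,1],[30,-24,0,0,0,0,1],[30,-24,0,0,0,0,1]]'
python3 -m crank '[[30,-24,0,0,0,0,1],[30,-24,0,0,0,0,1],[30,-24,0,0,0,0,1],[30,-24,0,0,0,0,1],[0,0,5,0,0,-0.11,1],[0,0,5,0,0,-0.11,1],[0,0,5,0,0,-0.11,1],[0,0,5,0,0,-0.11,1],[0,0,5,0,0,-0.11,1],[0,0,5,0,0,-0.11,1]]'
python3 -m crank '[[0,0,0,0,0,-0.11,1],[0,0,0,0,0,-0.11,1],[0,0,0,0,0,-0.11,1],[0,0,0,0,0,-0.11,1],[0,0,0,0,0,0,1],[0,0,0,0,0,0,1],[0,0,0,0,0,0,1],[0,0,0,0,0,0,1],[0,0,0,0,0,0,1],[0,0,0,0,0,0,1]]'
python3 - <<'E'
from h import *
im,c,o=shot("wrist","w1")
print(o["tool_pos"],o["tool_rot"],Ro.from_rotvec(o["tool_rot"]).as_matrix().round(3),o["q"],blobs(mask(im,"orange"),30))
E
```

```text
t: 0.98
tool_pos: [0.3964, -0.2838, 0.2311]
tool_rot: [3.11, 0.444, 0.0]
contact_force: [1.8, -0.4, 1.2]
opening: 0.0854
grip_force: 0.0
t: 1.82
tool_pos: [0.4839, -0.1596, 0.2006]
tool_rot: [-2.794, -1.436, 0.001]
contact_force: [0.6, 0.8, -1.0]
opening: 0.0855
grip_force: 0.0
t: 2.65
tool_pos: [0.4841, -0.1598, 0.2013]
tool_rot: [-2.42, -2.003, 0.0]
contact_force: [0.3, -0.4, 0.1]
opening: 0.0852
grip_force: 0.0
[ 0.4840947  -0.15981446  0.20127656] [-2.41978643e+00 -2.00346063e+00  3.72072837e-05] [[ 0.187  0.982 -0.   ]
 [ 0.982 -0.187  0.   ]
 [ 0.    -0.    -1.   ]] [-4.64935196e-01 -2.07418929e-01  1.90910594e+00  2.91338607e-06
  1.43997105e+00 -2.77244102e-01] [(1204, [319.2, 229.9], [304, 205, 32, 48])]
```

View pics/w1.png

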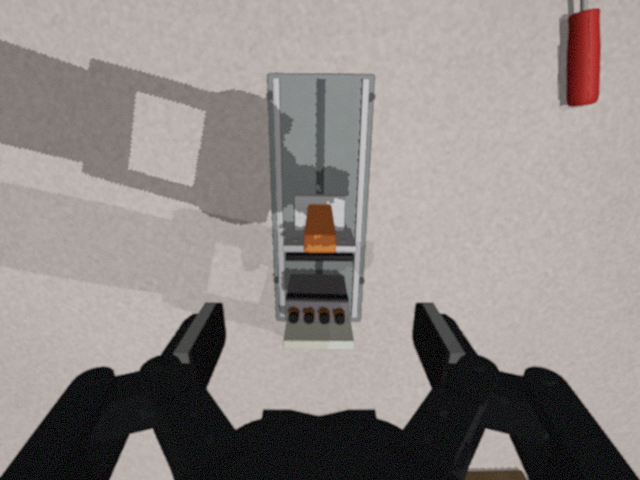

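The wrist view shows the rack along the image's vertical: edges (268,75)–(277,318) and (375,75)–(360,318), post blob (319,230), face top edge at row 257, resident caps near row 314, and the end wall's inner top edge at row ~343.

```bash
python3 - <<'E'
from h import *
o=ctrl.get_obs();c=cam("wrist",o)
L=[onz(c,p,.010)[:2] for p in[(268,75),(375,75),(360,318),(277,318)]]
mt=(L[0]+L[1])/2;mb=(L[2]+L[3])/2;d=mt-mb;print(np.round(L,4),"width",np.linalg.norm(L[0]-L[1]),np.linalg.norm(L[2]-L[3]),"len",np.linalg.norm(d),"yaw",np.degrees(np.arctan2(d[1],d[0])))
u=d/np.linalg.norm(d);n=np.array([-u[1],u[0]]);O=mt-u*.150;print("origin",O)
def rk(p,z):
    q=onz(c,p,z)[:2]-O;return (q@u*1e3).round(1),(q@n*1e3).round(1)
for nm,p,z in[("post top near",(319.5,234),.117),("post top far",(319.5,252),.117),("face top",(320,260),.062),("face top68",(320,260),.068),("caps",(316.5,313),.082),("wall",(319,343),.062),("wall b",(319,343),.072),("tcp",(319,343),0)]:print(nm,rk(p,z))
q=o["tool_pos"][:2]-O;print("tcp",q@u,q@n)
E
python3 -c "
import cv2;a=cv2.imread('pics/w1.png')[190:360,260:380];cv2.imwrite('pics/w1c.png',cv2.resize(a,None,fx=3.5,fy=3.5,interpolation=2))"
```

```text
[[ 0.4614 -0.028 ]
 [ 0.5576 -0.0463]
 [ 0.5061 -0.2978]
 [ 0.4114 -0.2798]] width 0.09795565785585543 0.09642780371117125 len 0.2567052866625976 yaw 78.6003468063489
origin [ 0.4798706  -0.18417666]
post top near (np.float64(32.5), np.float64(0.7))
post top far (np.float64(18.6), np.float64(0.6))
face top (np.float64(-11.3), np.float64(-0.4))
face top68 (np.float64(-8.7), np.float64(-0.3))
caps (np.float64(-54.8), np.float64(2.3))
wall (np.float64(-102.3), np.float64(-0.5))
wall b (np.float64(-94.8), np.float64(-0.4))
tcp (np.float64(-148.9), np.float64(-1.1))
tcp 0.024715373468733395 0.0006495688294136507
```

View pics/w1c.png

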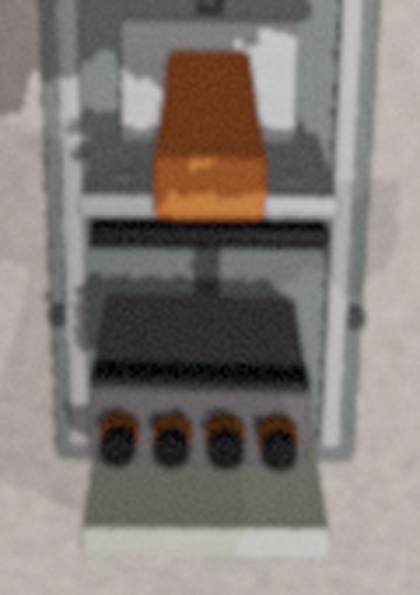

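The close view confirms it: post axis at rack x ≈ 25.5 mm (s ≈ 0.05), resident at ≈ -57 mm. Next I descend, grip the post and draw it back about 75 mm.

```bash
python3 -m crank '[[0,0,16,0,0,0,0.2],[0,0,16,0,0,0,0.2],[0,0,16,0,0,0,0.2],[0,0,16,0,0,0,0.2],[0,0,16,0,0,0,0.2],[0,0,16,0,0,0,0.2],[0,0,16,0,0,0,0.2],[0,0,10,0,0,0,0.2],[1,0,3,0,0,0,0.2],[0,0,0,0,0,0,0.2]]' 60
python3 -m crank '[[0,0,0,0,0,0,-1],[0,0,0,0,0,0,-1],[0,0,0,0,0,0,-1],[0,0,0,0,0,0,-1],[0,0,0,0,0,0,-1],[0,0,0,0,0,0,-1],[0,0,0,0,0,0,-1],[0,0,0,0,0,0,-1],[0,0,0,0,0,0,-1],[0,0,0,0,0,0,-1]]' 60
```

```text
t: 3.53
tool_pos: [0.4838, -0.1584, 0.0754]
tool_rot: [-2.418, -2.003, 0.001]
contact_force: [-1.1, -1.2, 0.4]
opening: 0.0512
grip_force: 0.0
t: 4.37
tool_pos: [0.4849, -0.1592, 0.0778]
tool_rot: [2.418, 2.003, 0.001]
contact_force: [-2.4, 0.9, 5.8]
opening: 0.0235
grip_force: 59.7
```

```bash
python3 -m crank '[[4,0,0,0,0,0,-1],[8,0,0,0,0,0,-1],[9,0,0,0,0,0,-1],[9,0,0,0,0,0,-1],[9,0,0,0,0,0,-1],[9,0,0,0,0,0,-1],[9,0,0,0,0,0,-1],[8,0,0,0,0,0,-1],[6,0,0,0,0,0,-1],[4,0,0,0,0,0,-1]]'
python3 -m crank '[[0,0,0,0,0,0,0.3],[0,0,0,0,0,0,0.3],[0,0,0,0,0,0,0.3],[0,0,0,0,0,0,0.3],[0,0,0,0,0,0,0.3],[0,0,0,0,0,0,0.3],[0,0,-15,0,0,0,0.3],[0,0,-30,0,0,0,0.3],[0,0,-30,0,0,0,1],[0,0,-30,0,0,0,1]]'
```

```text
t: 5.2
tool_pos: [0.4994, -0.0867, 0.0778]
tool_rot: [2.415, 2.001, -0.001]
contact_force: [-0.7, -7.6, 3.1]
opening: 0.0233
grip_force: 59.3
t: 6.03
tool_pos: [0.4977, -0.085, 0.182]
tool_rot: [-2.418, -2.004, 0.001]
contact_force: [0.3, 0.7, -0.0]
opening: 0.0774
grip_force: 0.0
```

```bash
python3 -m crank '[[27,-8,0,0,0,0,1],[27,-8,0,0,0,0,1],[27,-8,0,0,0,0,1],[27,-8,0,0,0,0,1],[27,-8,0,0,0,0,1],[27,-8,0,0,0,0,1],[27,-8,0,0,0,0,1],[27,-8,0,0,0,0,1],[27,-8,0,0,0,0,1],[27,-8,0,0,0,0,1]]'
python3 -m crank '[[0,0,0,0,0,-0.098,1],[0,0,0,0,0,-0.098,1],[0,0,0,0,0,-0.098,1],[0,0,0,0,0,-0.098,1],[0,0,0,0,-0.105,0,1],[0,0,0,0,-0.105,0,1],[0,0,0,0,-0.105,0,1],[0,0,0,0,-0.105,0,1],[0,0,0,0,-0.104,0,1],[0,0,0,0,0,0,1]]'
python3 -m crank '[[0,0,0,0,0,0,1],[0,0,0,0,0,0,1],[0,0,0,0,0,0,1],[0,0,0,0,0,0,1],[0,0,0,0,0,0,1],[0,0,0,0,0,0,1],[0,0,0,0,0,0,1],[0,0,0,0,0,0,1],[0,0,0,0,0,0,1],[0,0,0,0,0,0,1]]'
cat >> h.py <<'E'
def look(col,name,lean=True):
    im,c,o=shot("wrist",name);R=Ro.from_rotvec(o["tool_rot"]).as_matrix()
    B=blobs(mask(im,col),40);print(o["tool_pos"].round(4),R.round(3).tolist(),o["q"].round(3));[print(b) for b in B];return im,c,o,R
E
python3 -c "
from h import *
look('blue','w2')"
```

```text
t: 6.87
tool_pos: [0.4695, 0.1964, 0.1813]
tool_rot: [2.419, 2.004, 0.0]
contact_force: [-0.5, 0.6, 0.1]
opening: 0.0852
grip_force: 0.0
t: 7.7
tool_pos: [0.4684, 0.1967, 0.1791]
tool_rot: [1.697, 2.097, -0.462]
contact_force: [-0.3, -0.2, -1.7]
opening: 0.0856
grip_force: 0.0
t: 8.53
tool_pos: [0.4698, 0.195, 0.1813]
tool_rot: [1.703, 2.093, -0.457]
contact_force: [0.3, 1.0, 0.1]
opening: 0.0853
grip_force: 0.0
[0.4698 0.195  0.1813] [[-0.176, 0.979, 0.102], [0.848, 0.204, -0.49], [-0.5, 0.0, -0.866]] [ 0.51  -0.05   1.865 -0.499  1.507  0.384]
(138, [321.3, 180.6], [285, 180, 73, 3])
(133, [291.7, 202.0], [286, 196, 12, 13])
(133, [311.2, 201.9], [305, 196, 13, 13])
(133, [330.5, 201.8], [325, 196, 12, 13])
(133, [350.0, 201.7], [344, 196, 13, 13])
```

View pics/w2.png

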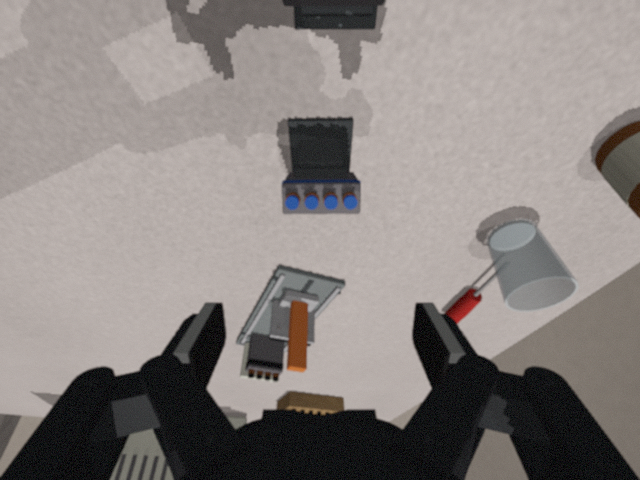

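The view shows the blue caps level at row 202 (columns 292–350), so the yaw is right. Next I work out the offset to the grasp.

```bash
cat >> h.py <<'E'
def grasp(caps,c,o,R,h=.042):
    P=np.array([onz(c,p,.0864) for p in caps]);m=P.mean(0);print("caps",m.round(4),"sp",np.linalg.norm(P[0]-P[-1]).round(4))
    d=R.T@(P[-1]-P[0]);print("angle in tool",np.degrees(np.arctan2(d[0],d[1])).round(2))
    ax=-R[:,2];und=m-ax*.072;print("underside",und.round(4))
    g=und+ax*(h-.0187);print("TCP target",g.round(4),"tool shift mm",(R.T@(g-o["tool_pos"])*1e3).round(1))
E
python3 -c "
from h import *
o=ctrl.get_obs();c=cam('wrist',o);R=Ro.from_rotvec(o['tool_rot']).as_matrix()
grasp([(291.7,202),(311.2,201.9),(330.5,201.8),(350,201.7)],c,o,R)"
```

```text
caps [0.4748 0.1757 0.0864] sp 0.0419
angle in tool 0.3
underside [0.4821 0.1404 0.0241]
TCP target [0.4798 0.1518 0.0442] tool shift mm [ 30.2   0.9 140.9]
```

```bash
python3 -m crank '[[4,0,9,0,0,0,1],[4,0,9,0,0,0,1],[4,0,9,0,0,0,1],[4,0,9,0,0,0,1],[4,0,9,0,0,0,1],[4,0,9,0,0,0,1],[4,1,9,0,0,0,1],[0,0,7,0,0,0,1],[0,0,0,0,0,0,1],[0,0,0,0,0,0,1]]'
python3 -c "
from h import *
im,c,o,R=look('blue','w3')
B=[b for b in blobs(mask(im,'blue'),100) if b[2][2]<30];B.sort(key=lambda b:b[1][0])
grasp([b[1] for b in B],c,o,R)
cv2.imwrite('pics/w3c.png',cv2.resize(im[100:340,200:440],(600,600)))"
```

```text
t: 9.42
tool_pos: [0.4729, 0.1843, 0.1063]
tool_rot: [1.703, 2.093, -0.458]
contact_force: [0.4, -0.5, -0.1]
opening: 0.0849
grip_force: 0.0
[0.4729 0.1843 0.1063] [[-0.176, 0.979, 0.101], [0.848, 0.203, -0.49], [-0.501, -0.001, -0.866]] [ 0.49   0.031  1.921 -0.511  1.379  0.434]
(536, [320.6, 246.9], [271, 244, 99, 7])
(249, [282.0, 279.8], [274, 271, 17, 18])
(242, [307.4, 279.7], [299, 271, 17, 18])
(243, [332.8, 279.6], [325, 271, 17, 18])
(232, [358.2, 279.4], [351, 271, 16, 17])
caps [0.4744 0.1775 0.0864] sp 0.0413
angle in tool 0.43
underside [0.4817 0.1422 0.0241]
TCP target [0.4793 0.1536 0.0442] tool shift mm [ 3.9  0.1 69.4]
```

View pics/w3c.png

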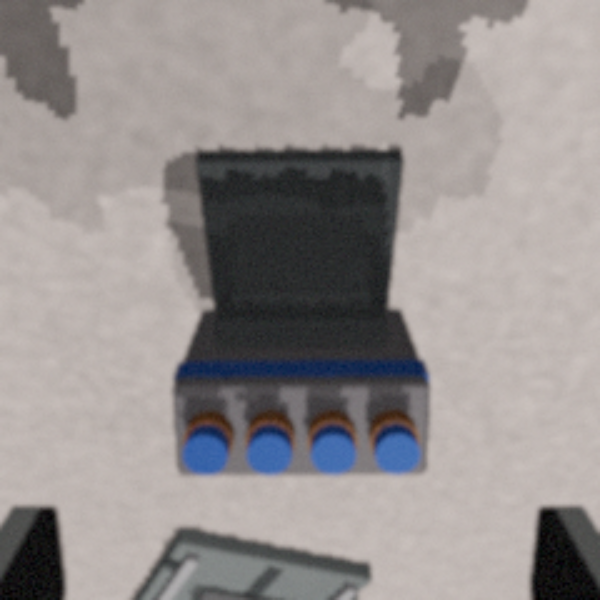

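The slab top spans rows 252–289 and columns 270–371, with caps at row 280. Combining the estimates gives an x offset of about 0–1 mm and 70 mm to go, so I advance and grip.

```bash
python3 -m crank '[[1,1,9,0,0,0,1],[0,0,9,0,0,0,1],[0,0,9,0,0,0,1],[0,0,9,0,0,0,1],[0,0,9,0,0,0,1],[0,0,9,0,0,0,1],[0,0,9,0,0,0,1],[0,0,5,0,0,0,1],[0,0,2,0,0,0,1],[0,0,0,0,0,0,1]]' 28
python3 -m crank '[[0,0,0,0,0,0,0.3],[0,0,0,0,0,0,0.3],[0,0,0,0,0,0,0.3],[0,0,0,0,0,0,0.3],[0,0,0,0,0,0,0.3],[0,0,0,0,0,0,0.3],[0,0,0,0,0,0,0.3],[0,0,0,0,0,0,0.3],[0,0,0,0,0,0,0.3],[0,0,0,0,0,0,0.3]]' 28
python3 -c "
from h import *
shot('wrist','w4')"
```

```text
t: 10.3
tool_pos: [0.4807, 0.151, 0.045]
tool_rot: [1.703, 2.094, -0.458]
contact_force: [-0.0, -0.4, 0.6]
opening: 0.0855
grip_force: 0.0
t: 11.13
tool_pos: [0.4814, 0.1518, 0.0462]
tool_rot: [1.703, 2.093, -0.455]
contact_force: [-1.5, 3.3, 5.4]
opening: 0.0598
grip_force: 31.5
```

View pics/w4.png

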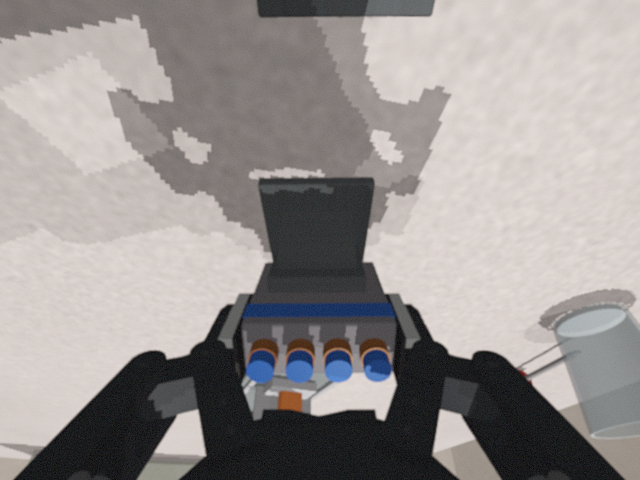

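Blue is gripped squarely (opening 59.8 mm, pads either side of the slab). I lift along its axis, then up, and straighten.

```bash
python3 -m crank '[[0,0,-4,0,0,0,0.3],[0,0,-8,0,0,0,0.3],[0,0,-10,0,0,0,0.3],[0,0,-10,0,0,0,0.3],[0,0,-10,0,0,0,0.3],[-12,0,-20,0,0,0,0.3],[-12,0,-20,0,0,0,0.3],[-12,0,-20,0,0,0,0.3],[-12,0,-20,0,0,0,0.3],[-6,0,-12,0,0,0,0.3]]'
python3 -m crank '[[0,0,0,0,0.105,0,0.3],[0,0,0,0,0.105,0,0.3],[0,0,0,0,0.105,0,0.3],[0,0,0,0,0.105,0,0.3],[0,0,0,0,0.104,0,0.3],[0,0,0,0,0,0.1,0.3],[0,0,0,0,0,0.1,0.3],[0,0,0,0,0,0.1,0.3],[0,0,0,0,0,0.1,0.3],[0,0,0,0,0,0,0.3]]'
python3 - <<'E'
from h import *
R=Ro.from_rotvec([-2.41978643e+00,-2.00346063e+00,3.7e-05]).as_rotvec()
c=cam("wrist",dict(tool_rot=R,tool_pos=np.array([0.4840947,-0.15981446,0.20127656])))
u=np.array([np.cos(np.radians(78.7)),np.sin(np.radians(78.7))]);O=np.array([.4799,-.1842])
for nm,v,z in[("near",300.9,.07),("far",322.9,.07),("caps",317,.082),("wall top",341,.062),("post",234,.117),("post2",252,.117),("floorend",321,.005)]:print(nm,((onz(c,(319,v),z)[:2]-O)@u*1e3).round(1))
t=O-u*.028;print("blue target",t);o=ctrl.get_obs();M=Ro.from_rotvec(o["tool_rot"]).as_matrix();print(M.round(4),o["q"].round(2))
print("shift",(M.T@(np.r_[t,0]-np.r_[o["tool_pos"][:2],0])*1e3).round(1))
shot('side','s1')
E
```

```text
t: 12.02
tool_pos: [0.4778, 0.1725, 0.1925]
tool_rot: [1.703, 2.092, -0.449]
contact_force: [0.5, 0.2, -1.3]
opening: 0.0595
grip_force: 31.0
t: 12.85
tool_pos: [0.4766, 0.1716, 0.1887]
tool_rot: [-2.428, -1.993, 0.0]
contact_force: [0.0, -1.0, -1.2]
opening: 0.06
grip_force: 31.0
near -49.2
far -73.2
caps -58.9
wall top -99.9
post 32.5
post2 18.6
floorend -114.0
blue target [ 0.47441351 -0.21165721]
[[ 1.950e-01  9.808e-01 -3.000e-04]
 [ 9.808e-01 -1.950e-01  3.000e-04]
 [ 2.000e-04 -3.000e-04 -1.000e+00]] [ 0.2  -0.21  1.93  0.    1.42  0.39]
shift [-3.763e+02  7.260e+01 -1.000e-01]
```

```bash
python3 -m crank '[[-20,4,0,0,0,0,0.3],[-36,7,0,0,0,0,0.3],[-36,7,0,0,0,0,0.3],[-36,7,0,0,0,0,0.3],[-36,7,0,0,0,0,0.3],[-36,7,0,0,0,0,0.3],[-36,7,0,0,0,0,0.3],[-36,7,0,0,0,0,0.3],[-36,7,0,0,0,0,0.3],[-36,7,0,0,0,0,0.3]]'
python3 -m crank '[[-24,4,0,0,0,0,0.3],[-12,3,0,0,0,0,0.3],[0,0,15,0,0,0,0.3],[0,0,20,0,0,0,0.3],[0,0,20,0,0,0,0.3],[0,0,20,0,0,0,0.3],[0,0,10,0,0,0,0.3],[0,0,0,0,0,0,0.3],[0,0,0,0,0,0,0.3],[0,0,0,0,0,0,0.3]]'
python3 - <<'E'
from h import *
u=np.array([np.cos(np.radians(78.7)),np.sin(np.radians(78.7))]);O=np.array([.4799,-.1842])
o=ctrl.get_obs();d=o["tool_pos"][:2]-O;print(d@u,d@[-u[1],u[0]],o["tool_pos"])
im,c,o=shot('wrist','w5');s,_,_=shot('side','s2')
cv2.imwrite('pics/m5.png',np.hstack([im[150:450,170:470],cv2.resize(s[140:290,340:490],(300,300))]))
E
```

```text
t: 13.73
tool_pos: [0.4756, -0.1807, 0.1888]
tool_rot: [2.424, 1.998, 0.001]
contact_force: [0.1, 0.5, -0.8]
opening: 0.0598
grip_force: 30.9
t: 14.57
tool_pos: [0.4768, -0.2161, 0.1051]
tool_rot: [2.425, 1.994, 0.001]
contact_force: [-0.2, -0.2, -1.3]
opening: 0.0598
grip_force: 30.9
-0.03186139222220866 -0.003157255992291508 [ 0.47675293 -0.2160624   0.10511796]
```

View pics/m5.png

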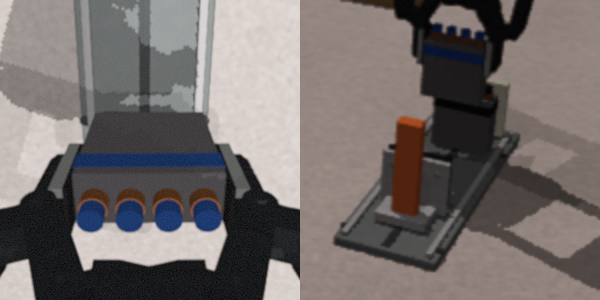

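Blue is held level above its slot, about 3 mm off the lane's centre. I correct that and lower.

```bash
python3 -m crank '[[0,-3,5,0,0,0,0.3],[0,0,9,0,0,0,0.3],[0,0,10,0,0,0,0.3],[0,0,10,0,0,0,0.3],[0,0,10,0,0,0,0.3],[0,0,8,0,0,0,0.3],[0,0,6,0,0,0,0.3],[0,0,4,0,0,0,0.3],[0,0,1,0,0,0,0.3],[0,0,0,0,0,0,0.3]]'
python3 -m crank '[[0,0,1,0,0,0,0.3],[0,0,1,0,0,0,0.3],[0,0,1,0,0,0,0.3],[0,0,0,0,0,0,0.3],[0,0,0,0,0,0,0.3],[0,0,0,0,0,0,0.3],[0,0,0,0,0,0,0.3],[0,0,0,0,0,0,0.3],[0,0,0,0,0,0,0.3],[0,0,0,0,0,0,0.3]]'
```

```text
t: 15.5
tool_pos: [0.4728, -0.2152, 0.0403]
tool_rot: [-2.427, -1.994, 0.0]
contact_force: [-0.1, -0.0, -2.7]
opening: 0.0598
grip_force: 30.9
t: 16.33
tool_pos: [0.4728, -0.2153, 0.0376]
tool_rot: [2.427, 1.995, 0.0]
contact_force: [0.2, -0.5, -1.3]
opening: 0.0597
grip_force: 30.9
```

```bash
python3 -m crank '[[0,0,1,0,0,0,0.3],[0,0,1,0,0,0,0.3],[0,0,0,0,0,0,0.3],[0,0,0,0,0,0,0.3],[0,0,0,0,0,0,0.3],[0,0,0,0,0,0,0.3],[0,0,0,0,0,0,0.3],[0,0,0,0,0,0,0.3],[0,0,0,0,0,0,0.3],[0,0,0,0,0,0,0.3]]'
python3 -m crank '[[0,0,1,0,0,0,0.3],[0,0,0,0,0,0,0.3],[0,0,0,0,0,0,0.3],[0,0,0,0,0,0,0.3],[0,0,0,0,0,0,0.3],[0,0,0,0,0,0,0.3],[0,0,0,0,0,0,0.3],[0,0,0,0,0,0,0.3],[0,0,0,0,0,0,0.3],[0,0,0,0,0,0,0.3]]'
```

```text
t: 17.17
tool_pos: [0.4729, -0.2153, 0.0357]
tool_rot: [2.427, 1.994, 0.0]
contact_force: [0.1, 0.9, -0.2]
opening: 0.0598
grip_force: 31.0
t: 18.0
tool_pos: [0.473, -0.2153, 0.0357]
tool_rot: [-2.427, -1.994, 0.0]
contact_force: [-2.3, 2.8, 6.1]
opening: 0.0597
grip_force: 31.8
```

Floor contact felt (about 6 N). I release and rise.

```bash
python3 -m crank '[[0,0,0,0,0,0,1],[0,0,0,0,0,0,1],[0,0,0,0,0,0,1],[0,0,0,0,0,0,1],[0,0,0,0,0,0,1],[0,0,-10,0,0,0,1],[0,0,-20,0,0,0,1],[0,0,-30,0,0,0,1],[0,0,-40,0,0,0,1],[0,0,-40,0,0,0,1]]'
python3 - <<'E'
from h import *
M=Ro.from_rotvec([1.703,2.093,-.457]).as_matrix()
o=ctrl.get_obs();R=Ro.from_rotvec(o["tool_rot"]).as_matrix()
# red standoff: blue grip TCP + red-blue offset (top/side triangulated), 75 mm back along axis
d=np.array([.4524-.4773,.3235-.172,.0]);t=np.array([.4814,.1518,.0462])+d-M[:,2]*.075
print("standoff",t,"now",o["tool_pos"],"shift in current frame",(R.T@(t-o["tool_pos"])*1e3).round(0))
E
```

```text
t: 18.83
tool_pos: [0.472, -0.2147, 0.1758]
tool_rot: [-2.426, -1.994, 0.001]
contact_force: [1.2, -1.2, 0.9]
opening: 0.0852
grip_force: 0.0
standoff [0.44886383 0.34006507 0.11112317] now [ 0.47200398 -0.21469804  0.17583768] shift in current frame [ 540. -130.   65.]
```

```bash
python3 -m crank '[[24,-6,0,0,0,0,1],[37,-9,0,0,0,0,1],[37,-9,0,0,0,0,1],[37,-9,0,0,0,0,1],[37,-9,0,0,0,0,1],[37,-9,0,0,0,0,1],[37,-9,0,0,0,0,1],[37,-9,0,0,0,0,1],[37,-9,0,0,0,0,1],[37,-9,0,0,0,0,1]]'
python3 -m crank '[[37,-9,0,0,0,0,1],[37,-9,0,0,0,0,1],[37,-9,0,0,0,0,1],[37,-9,0,0,0,0,1],[35,-7,0,0,0,0,1],[0,0,0,0,0,-0.103,1],[0,0,0,0,0,-0.103,1],[0,0,0,0,0,-0.103,1],[0,0,0,0,0,-0.103,1],[0,0,0,0,0,0,1]]'
python3 -m crank '[[0,0,0,0,-0.105,0,1],[0,0,0,0,-0.105,0,1],[0,0,0,0,-0.105,0,1],[0,0,0,0,-0.105,0,1],[0,0,0,0,-0.104,0,1],[8,0,14,0,0,0,1],[8,0,14,0,0,0,1],[8,0,14,0,0,0,1],[8,0,14,0,0,0,1],[0,0,0,0,0,0,1]]'
python3 -c "
from h import *
import subprocess
im,c,o,R=look('red','w6')
B=[b for b in blobs(mask(im,'red'),100) if b[2][2]<30];B.sort(key=lambda b:b[1][0])
grasp([b[1] for b in B],c,o,R)"
```

```text
t: 19.67
tool_pos: [0.4563, 0.1537, 0.1757]
tool_rot: [2.426, 1.994, 0.002]
contact_force: [-0.1, -0.1, 0.2]
opening: 0.0854
grip_force: 0.0
t: 20.5
tool_pos: [0.4499, 0.3399, 0.1753]
tool_rot: [1.965, 2.451, 0.001]
contact_force: [-0.4, -0.2, -0.2]
opening: 0.0853
grip_force: 0.0
t: 21.33
tool_pos: [0.448, 0.3366, 0.1052]
tool_rot: [1.69, 2.103, -0.463]
contact_force: [0.0, 0.1, -1.1]
opening: 0.0856
grip_force: 0.0
[0.448  0.3366 0.1052] [[-0.188, 0.977, 0.101], [0.844, 0.213, -0.492], [-0.502, -0.007, -0.865]] [ 0.729  0.221  1.715 -0.451  1.498  0.613]
(548, [319.4, 247.8], [271, 245, 99, 7])
(255, [307.3, 280.7], [299, 271, 17, 20])
(248, [281.9, 280.3], [274, 272, 17, 18])
(257, [332.9, 280.9], [325, 272, 17, 19])
(243, [358.4, 280.7], [350, 272, 17, 18])
caps [0.4493 0.3304 0.0864] sp 0.0412
angle in tool -0.22
underside [0.4566 0.295  0.0241]
TCP target [0.4542 0.3065 0.0443] tool shift mm [ 3.9  0.1 68.1]
```

The picture matches blue's at the standoff, so I use the same approach.

```bash
python3 -m crank '[[1,1,9,0,0,0,1],[0,0,9,0,0,0,1],[0,0,9,0,0,0,1],[0,0,9,0,0,0,1],[0,0,9,0,0,0,1],[0,0,9,0,0,0,1],[0,0,9,0,0,0,1],[0,0,5,0,0,0,1],[0,0,2,0,0,0,1],[0,0,0,0,0,0,1]]' 28
python3 -m crank '[[0,0,0,0,0,0,0.3],[0,0,0,0,0,0,0.3],[0,0,0,0,0,0,0.3],[0,0,0,0,0,0,0.3],[0,0,0,0,0,0,0.3],[0,0,0,0,0,0,0.3],[0,0,0,0,0,0,0.3],[0,0,0,0,0,0,0.3],[0,0,0,0,0,0,0.3],[0,0,0,0,0,0,0.3]]' 28
```

```text
t: 22.22
tool_pos: [0.4581, 0.3058, 0.0484]
tool_rot: [1.69, 2.103, -0.455]
contact_force: [0.3, 0.7, -0.2]
opening: 0.0853
grip_force: 0.0
t: 23.05
tool_pos: [0.4587, 0.3068, 0.0497]
tool_rot: [1.69, 2.102, -0.451]
contact_force: [-1.2, 3.7, 5.4]
opening: 0.0595
grip_force: 32.6
```

```bash
python3 -m crank '[[0,0,-4,0,0,0,0.3],[0,0,-8,0,0,0,0.3],[0,0,-10,0,0,0,0.3],[0,0,-10,0,0,0,0.3],[0,0,-10,0,0,0,0.3],[-12,0,-20,0,0,0,0.3],[-12,0,-20,0,0,0,0.3],[-12,0,-20,0,0,0,0.3],[-12,0,-20,0,0,0,0.3],[-6,0,-12,0,0,0,0.3]]'
python3 -m crank '[[0,0,0,0,0.105,0,0.3],[0,0,0,0,0.105,0,0.3],[0,0,0,0,0.105,0,0.3],[0,0,0,0,0.105,0,0.3],[0,0,0,0,0.104,0,0.3],[0,0,0,0,0,0.103,0.3],[0,0,0,0,0,0.103,0.3],[0,0,0,0,0,0.103,0.3],[0,0,0,0,0,0.103,0.3],[0,0,0,0,0,0,0.3]]'
python3 - <<'E'
from h import *
u=np.array([np.cos(np.radians(78.7)),np.sin(np.radians(78.7))]);n=np.array([-u[1],u[0]]);O=np.array([.4799,-.1842])
o=ctrl.get_obs();M=Ro.from_rotvec(o["tool_rot"]).as_matrix();print(M.round(4).tolist(),o["q"].round(2),o["tool_pos"])
b=np.array([.473,-.2153]);print("blue rack",(b-O)@u,(b-O)@n)
t=b+u*.030;print("shift",(M.T@(np.r_[t,0]-np.r_[o["tool_pos"][:2],0])*1e3).round(1))
E
```

```text
t: 23.88
tool_pos: [0.4549, 0.3271, 0.1961]
tool_rot: [1.69, 2.102, -0.446]
contact_force: [0.7, 0.2, -0.8]
opening: 0.0598
grip_force: 31.8
t: 24.72
tool_pos: [0.4538, 0.3261, 0.1921]
tool_rot: [2.428, 1.993, -0.001]
contact_force: [-0.1, 0.1, -1.1]
opening: 0.0596
grip_force: 31.8
[[0.1951, 0.9808, -0.0003], [0.9808, -0.1951, -0.0003], [-0.0004, -0.0002, -1.0]] [ 0.49 -0.08  1.81 -0.    1.41  0.69] [0.45376969 0.32605537 0.19212864]
blue rack -0.03184914427607303 0.0006723160580293484
shift [-4.972e+02  1.245e+02  2.000e-01]
```

```bash
python3 -m crank '[[-20,5,0,0,0,0,0.3],[-36,9,0,0,0,0,0.3],[-36,9,0,0,0,0,0.3],[-36,9,0,0,0,0,0.3],[-36,9,0,0,0,0,0.3],[-36,9,0,0,0,0,0.3],[-36,9,0,0,0,0,0.3],[-36,9,0,0,0,0,0.3],[-36,9,0,0,0,0,0.3],[-36,9,0,0,0,0,0.3]]'
python3 -m crank '[[-36,9,0,0,0,0,0.3],[-36,9,0,0,0,0,0.3],[-36,9,0,0,0,0,0.3],[-30,8,0,0,0,0,0.3],[-15,3,0,0,0,0,0.3],[0,0,15,0,0,0,0.3],[0,0,25,0,0,0,0.3],[0,0,25,0,0,0,0.3],[0,0,15,0,0,0,0.3],[0,0,0,0,0,0,0.3]]'
python3 -m crank '[[0,0,0,0,0,0,0.3],[0,0,0,0,0,0,0.3],[0,0,0,0,0,0,0.3],[0,0,0,0,0,0,0.3],[0,0,0,0,0,0,0.3],[0,0,0,0,0,0,0.3],[0,0,0,0,0,0,0.3],[0,0,0,0,0,0,0.3],[0,0,0,0,0,0,0.3],[0,0,0,0,0,0,0.3]]'
python3 - <<'E'
from h import *
u=np.array([np.cos(np.radians(78.7)),np.sin(np.radians(78.7))]);n=np.array([-u[1],u[0]]);O=np.array([.4799,-.1842])
im,c,o=shot('wrist','w7');s,_,_=shot('side','s7');t,_,_=shot('top','t7')
d=o["tool_pos"][:2]-O;print("rack",d@u,d@n)
cv2.imwrite('pics/m7.png',np.hstack([im[150:450,170:470],cv2.resize(s[140:290,340:490],(300,300))]))
E
```

```text
t: 25.55
tool_pos: [0.4714, -0.0296, 0.1924]
tool_rot: [2.423, 1.999, 0.001]
contact_force: [1.0, 0.7, -0.4]
opening: 0.0595
grip_force: 31.8
t: 26.38
tool_pos: [0.4766, -0.1839, 0.1077]
tool_rot: [-2.419, -1.993, 0.005]
contact_force: [-0.9, 0.4, -1.1]
opening: 0.0597
grip_force: 31.7
t: 27.22
tool_pos: [0.4793, -0.1855, 0.112]
tool_rot: [-2.427, -1.995, 0.0]
contact_force: [-0.3, 0.3, -1.3]
opening: 0.0592
grip_force: 31.7
rack -0.0014201065832807566 0.0003459767621785211
```

View pics/m7.png

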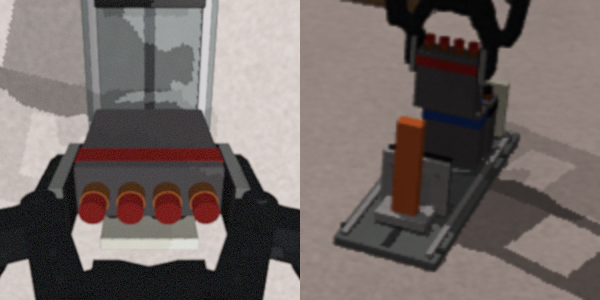

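Blue stands beside black, and red hangs level above its slot, centred. Lowering.

```bash
python3 -m crank '[[0,0,5,0,0,0,0.3],[0,0,10,0,0,0,0.3],[0,0,12,0,0,0,0.3],[0,0,12,0,0,0,0.3],[0,0,12,0,0,0,0.3],[0,0,8,0,0,0,0.3],[0,0,4,0,0,0,0.3],[0,0,2,0,0,0,0.3],[0,0,1,0,0,0,0.3],[0,0,0,0,0,0,0.3]]'
python3 -m crank '[[0,0,1,0,0,0,0.3],[0,0,1,0,0,0,0.3],[0,0,0,0,0,0,0.3],[0,0,0,0,0,0,0.3],[0,0,0,0,0,0,0.3],[0,0,0,0,0,0,0.3],[0,0,0,0,0,0,0.3],[0,0,0,0,0,0,0.3],[0,0,0,0,0,0,0.3],[0,0,0,0,0,0,0.3]]'
python3 -m crank '[[0,0,1,0,0,0,0.3],[0,0,1,0,0,0,0.3],[0,0,0,0,0,0,0.3],[0,0,0,0,0,0,0.3],[0,0,0,0,0,0,0.3],[0,0,0,0,0,0,0.3],[0,0,0,0,0,0,0.3],[0,0,0,0,0,0,0.3],[0,0,0,0,0,0,0.3],[0,0,0,0,0,0,0.3]]'
```

```text
t: 28.2
tool_pos: [0.4796, -0.1857, 0.0463]
tool_rot: [2.427, 1.994, 0.0]
contact_force: [0.0, 0.2, -1.4]
opening: 0.0597
grip_force: 31.7
t: 29.03
tool_pos: [0.4793, -0.1855, 0.0441]
tool_rot: [-2.427, -1.995, -0.0]
contact_force: [0.6, -0.5, -0.8]
opening: 0.0597
grip_force: 31.7
t: 29.87
tool_pos: [0.4793, -0.1855, 0.0421]
tool_rot: [2.427, 1.995, 0.0]
contact_force: [-0.7, 0.8, -1.3]
opening: 0.0596
grip_force: 31.7
```

```bash
python3 -m crank '[[0,0,1,0,0,0,0.3],[0,0,1,0,0,0,0.3],[0,0,0,0,0,0,0.3],[0,0,0,0,0,0,0.3],[0,0,0,0,0,0,0.3],[0,0,0,0,0,0,0.3],[0,0,0,0,0,0,0.3],[0,0,0,0,0,0,0.3],[0,0,0,0,0,0,0.3],[0,0,0,0,0,0,0.3]]'
```

```text
t: 30.7
tool_pos: [0.4793, -0.1855, 0.04]
tool_rot: [-2.427, -1.995, -0.0]
contact_force: [0.2, -0.5, -0.8]
opening: 0.0596
grip_force: 31.7
```

```bash
python3 -m crank '[[0,0,1,0,0,0,0.3],[0,0,0,0,0,0,0.3],[0,0,0,0,0,0,0.3],[0,0,0,0,0,0,0.3],[0,0,0,0,0,0,0.3],[0,0,0,0,0,0,0.3],[0,0,0,0,0,0,0.3],[0,0,0,0,0,0,0.3],[0,0,0,0,0,0,0.3],[0,0,0,0,0,0,0.3]]'
```

```text
t: 31.53
tool_pos: [0.4795, -0.1856, 0.0396]
tool_rot: [2.427, 1.995, 0.0]
contact_force: [-2.3, 1.8, 5.4]
opening: 0.0596
grip_force: 32.6
```

```bash
python3 -m crank '[[0,0,0,0,0,0,1],[0,0,0,0,0,0,1],[0,0,0,0,0,0,1],[0,0,0,0,0,0,1],[0,0,0,0,0,0,1],[0,0,-10,0,0,0,1],[0,0,-20,0,0,0,1],[0,0,-30,0,0,0,1],[0,0,-35,0,0,0,1],[0,0,-35,0,0,0,1]]'
python3 -m crank '[[10,0,0,0,0,0,1],[20,0,0,0,0,0,1],[25,0,0,0,0,0,1],[25,0,0,0,0,0,1],[15,0,0,0,0,0,1],[6,0,10,0,0,0,0.2],[0,0,25,0,0,0,0.2],[0,0,25,0,0,0,0.2],[0,0,25,0,0,0,0.2],[0,0,8,0,0,0,0.2]]' 60
python3 -m crank '[[0,0,0,0,0,0,0.2],[0,0,0,0,0,0,0.2],[0,0,0,0,0,0,-1],[0,0,0,0,0,0,-1],[0,0,0,0,0,0,-1],[0,0,0,0,0,0,-1],[0,0,0,0,0,0,-1],[0,0,0,0,0,0,-1],[0,0,0,0,0,0,-1],[0,0,0,0,0,0,-1]]' 60
python3 - <<'E'
from h import *
im,c,o=shot('wrist','w8');s,_,_=shot('side','s8')
cv2.imwrite('pics/m8.png',np.hstack([im[150:450,170:470],cv2.resize(s[140:290,340:490],(300,300))]))
E
```

```text
t: 32.37
tool_pos: [0.4788, -0.1852, 0.1706]
tool_rot: [-2.427, -1.994, 0.0]
contact_force: [1.6, -0.4, 0.5]
opening: 0.0854
grip_force: 0.0
t: 33.2
tool_pos: [0.4959, -0.0858, 0.0715]
tool_rot: [-2.423, -1.991, 0.006]
contact_force: [-0.8, 0.3, -0.3]
opening: 0.0509
grip_force: 0.0
t: 34.03
tool_pos: [0.4994, -0.0869, 0.0783]
tool_rot: [2.426, 1.994, 0.0]
contact_force: [-4.5, 0.0, 6.4]
opening: 0.0233
grip_force: 59.7
```

View pics/m8.png

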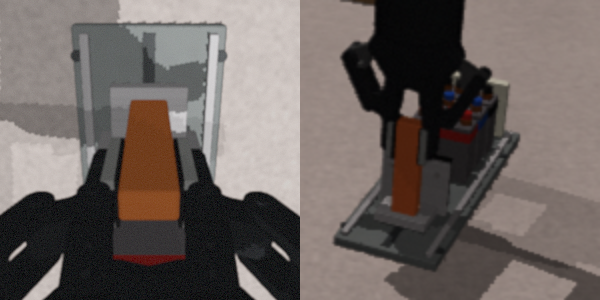

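Post gripped, and black, blue and red all stand in the row. I push: quickly to near contact, then slowly.

```bash
python3 -m crank '[[-3,0,0,0,0,0,-1],[-5,0,0,0,0,0,-1],[-6,0,0,0,0,0,-1],[-6,0,0,0,0,0,-1],[-6,0,0,0,0,0,-1],[-6,0,0,0,0,0,-1],[-6,0,0,0,0,0,-1],[-5,0,0,0,0,0,-1],[-2,0,0,0,0,0,-1],[0,0,0,0,0,0,-1]]'
python3 -m crank '[[-1,0,0,0,0,0,-1],[-1,0,0,0,0,0,-1],[-1,0,0,0,0,0,-1],[-1,0,0,0,0,0,-1],[-1,0,0,0,0,0,-1],[-1,0,0,0,0,0,-1],[-1,0,0,0,0,0,-1],[-1,0,0,0,0,0,-1],[-1,0,0,0,0,0,-1],[-1,0,0,0,0,0,-1]]'
python3 -m crank '[[-1,0,0,0,0,0,-1],[-1,0,0,0,0,0,-1],[-1,0,0,0,0,0,-1],[-1,0,0,0,0,0,-1],[-1,0,0,0,0,0,-1],[-1,0,0,0,0,0,-1],[-1,0,0,0,0,0,-1],[-1,0,0,0,0,0,-1],[-1,0,0,0,0,0,-1],[-1,0,0,0,0,0,-1]]'
```

```text
t: 34.97
tool_pos: [0.4908, -0.13, 0.0783]
tool_rot: [-2.427, -1.994, -0.003]
contact_force: [-4.4, 4.2, 7.3]
opening: 0.0233
grip_force: 59.9
t: 35.8
tool_pos: [0.4889, -0.1391, 0.0783]
tool_rot: [-2.426, -1.994, -0.004]
contact_force: [-2.9, 8.4, 8.4]
opening: 0.0231
grip_force: 59.9
t: 36.63
tool_pos: [0.4871, -0.1485, 0.0783]
tool_rot: [-2.425, -1.994, -0.005]
contact_force: [-2.7, 10.3, 7.8]
opening: 0.0232
grip_force: 59.9
```

```bash
python3 -m crank '[[-1,0,0,0,0,0,-1],[-1,0,0,0,0,0,-1],[-1,0,0,0,0,0,-1],[-1,0,0,0,0,0,-1],[-1,0,0,0,0,0,-1],[-1,0,0,0,0,0,-1],[-1,0,0,0,0,0,-1],[-1,0,0,0,0,0,-1],[-1,0,0,0,0,0,-1],[-1,0,0,0,0,0,-1]]'
```

```text
t: 37.47
tool_pos: [0.4851, -0.1581, 0.0783]
tool_rot: [-2.425, -1.993, -0.006]
contact_force: [-2.4, 11.1, 8.3]
opening: 0.0233
grip_force: 60.0
```

```bash
python3 -m crank '[[-0.6,0,0,0,0,0,-1],[-0.6,0,0,0,0,0,-1],[-0.6,0,0,0,0,0,-1],[-0.6,0,0,0,0,0,-1],[-0.6,0,0,0,0,0,-1],[-0.6,0,0,0,0,0,-1],[-0.6,0,0,0,0,0,-1],[-0.6,0,0,0,0,0,-1],[-0.6,0,0,0,0,0,-1],[-0.6,0,0,0,0,0,-1]]'
```

```text
t: 38.3
tool_pos: [0.484, -0.164, 0.0783]
tool_rot: [-2.425, -1.993, -0.006]
contact_force: [-3.2, 11.3, 7.6]
opening: 0.0229
grip_force: 60.0
```

```bash
python3 -m crank '[[-0.5,0,0,0,0,0,-1],[-0.5,0,0,0,0,0,-1],[-0.5,0,0,0,0,0,-1],[-0.5,0,0,0,0,0,-1],[-0.5,0,0,0,0,0,-1],[-0.5,0,0,0,0,0,-1],[-0.5,0,0,0,0,0,-1],[-0.5,0,0,0,0,0,-1],[0,0,0,0,0,0,-1],[0,0,0,0,0,0,-1]]'
```

```text
t: 39.13
tool_pos: [0.4832, -0.168, 0.0783]
tool_rot: [-2.425, -1.993, -0.005]
contact_force: [-3.1, 10.5, 9.0]
opening: 0.0232
grip_force: 60.1
```

```bash
python3 -m crank '[[-0.5,0,0,0,0,0,-1],[-0.5,0,0,0,0,0,-1],[-0.5,0,0,0,0,0,-1],[-0.5,0,0,0,0,0,-1],[-0.5,0,0,0,0,0,-1],[-0.5,0,0,0,0,0,-1],[-0.5,0,0,0,0,0,-1],[0,0,0,0,0,0,-1],[0,0,0,0,0,0,-1],[0,0,0,0,0,0,-1]]'
```

```text
t: 39.97
tool_pos: [0.4825, -0.1713, 0.0783]
tool_rot: [-2.425, -1.993, -0.006]
contact_force: [-2.5, 10.1, 8.0]
opening: 0.0233
grip_force: 60.1
```

```bash
python3 -m crank '[[-0.5,0,0,0,0,0,-1],[-0.5,0,0,0,0,0,-1],[-0.5,0,0,0,0,0,-1],[-0.5,0,0,0,0,0,-1],[-0.5,0,0,0,0,0,-1],[-0.5,0,0,0,0,0,-1],[0,0,0,0,0,0,-1],[0,0,0,0,0,0,-1],[0,0,0,0,0,0,-1],[0,0,0,0,0,0,-1]]'
```

```text
t: 40.8
tool_pos: [0.4821, -0.1734, 0.0783]
tool_rot: [-2.424, -1.993, -0.008]
contact_force: [-3.0, 13.0, 9.1]
opening: 0.0234
grip_force: 60.2
```

```bash
python3 -m crank '[[-0.5,0,0,0,0,0,-1],[-0.5,0,0,0,0,0,-1],[-0.5,0,0,0,0,0,-1],[-0.5,0,0,0,0,0,-1],[0,0,0,0,0,0,-1],[0,0,0,0,0,0,-1],[0,0,0,0,0,0,-1],[0,0,0,0,0,0,-1],[0,0,0,0,0,0,-1],[0,0,0,0,0,0,-1]]'
python3 -c "
from h import *
shot('side','s9')"
```

```text
t: 41.63
tool_pos: [0.4821, -0.1735, 0.0783]
tool_rot: [-2.422, -1.991, -0.012]
contact_force: [-0.9, 22.0, 11.4]
opening: 0.0234
grip_force: 60.4
```

The row is now solid (22 N at the wrist, less 7 N of slide friction). A little more pressure brings it to about 22 N on the row.

```bash
python3 -m crank '[[-0.4,0,0,0,0,0,-1],[-0.4,0,0,0,0,0,-1],[-0.4,0,0,0,0,0,-1],[-0.4,0,0,0,0,0,-1],[0,0,0,0,0,0,-1],[0,0,0,0,0,0,-1],[0,0,0,0,0,0,-1],[0,0,0,0,0,0,-1],[0,0,0,0,0,0,-1],[0,0,0,0,0,0,-1]]'
```

```text
t: 42.52
tool_pos: [0.482, -0.1736, 0.0783]
tool_rot: [-2.42, -1.99, -0.016]
contact_force: [-0.8, 28.0, 12.8]
opening: 0.0235
grip_force: 60.5
```

```bash
python3 -m crank '[[-0.3,0,0,0,0,0,-1],[0,0,0,0,0,0,-1],[0,0,0,0,0,0,-1],[0,0,0,0,0,0,-1],[0,0,0,0,0,0,-1],[0,0,0,0,0,0,-1],[0,0,0,0,0,0,-1],[0,0,0,0,0,0,-1],[0,0,0,0,0,0,-1],[0,0,0,0,0,0,-1]]'
python3 -m crank '[[0.5,0,0,0,0,0,-1],[0.5,0,0,0,0,0,-1],[0.5,0,0,0,0,0,-1],[0.5,0,0,0,0,0,-1],[0.5,0,0,0,0,0,-1],[0.5,0,0,0,0,0,-1],[0.5,0,0,0,0,0,-1],[0.5,0,0,0,0,0,-1],[0,0,0,0,0,0,-1],[0,0,0,0,0,0,-1]]'
```

```text
t: 43.35
tool_pos: [0.482, -0.1736, 0.0783]
tool_rot: [-2.42, -1.989, -0.017]
contact_force: [0.7, 26.6, 12.8]
opening: 0.023
grip_force: 60.5
t: 44.18
tool_pos: [0.4821, -0.1736, 0.0783]
tool_rot: [-2.424, -1.993, -0.007]
contact_force: [-2.7, 11.7, 8.8]
opening: 0.0232
grip_force: 60.1
```

```bash
python3 -m crank '[[-0.6,0,0,0,0,0,-1],[-0.6,0,0,0,0,0,-1],[-0.6,0,0,0,0,0,-1],[-0.6,0,0,0,0,0,-1],[-0.6,0,0,0,0,0,-1],[-0.6,0,0,0,0,0,-1],[-0.5,0,0,0,0,0,-1],[-0.4,0,0,0,0,0,-1],[0,0,0,0,0,0,-1],[0,0,0,0,0,0,-1]]'
python3 -m crank '[[0.5,0,0,0,0,0,-1],[0.5,0,0,0,0,0,-1],[0.5,0,0,0,0,0,-1],[0.5,0,0,0,0,0,-1],[0.5,0,0,0,0,0,-1],[0.5,0,0,0,0,0,-1],[0.5,0,0,0,0,0,-1],[0.5,0,0,0,0,0,-1],[0.5,0,0,0,0,0,-1],[0.5,0,0,0,0,0,-1]]'
```

```text
t: 45.02
tool_pos: [0.482, -0.1736, 0.0783]
tool_rot: [-2.419, -1.989, -0.018]
contact_force: [1.0, 29.1, 13.3]
opening: 0.0229
grip_force: 60.5
t: 45.85
tool_pos: [0.4821, -0.1735, 0.0783]
tool_rot: [-2.425, -1.993, -0.006]
contact_force: [-2.9, 8.2, 7.6]
opening: 0.0233
grip_force: 60.0
```

Pressed with about 22 N on the row, then unloaded. I release, rise clear and check.

```bash
python3 -m crank '[[0,0,0,0,0,0,0.2],[0,0,0,0,0,0,0.2],[0,0,0,0,0,0,0.2],[0,0,0,0,0,0,0.2],[0,0,0,0,0,0,0.2],[0,0,0,0,0,0,0.2],[0,0,-10,0,0,0,0.2],[0,0,-20,0,0,0,0.2],[0,0,-30,0,0,0,0.2],[0,0,-30,0,0,0,0.2]]'
python3 -m crank '[[10,0,-10,0,0,0,0.2],[10,0,-10,0,0,0,0.2],[10,0,-10,0,0,0,0.2],[0,0,0,0,0,0,0.2],[0,0,0,0,0,0,0.2],[0,0,0,0,0,0,0.2],[0,0,0,0,0,0,0.2],[0,0,0,0,0,0,0.2],[0,0,0,0,0,0,0.2],[0,0,0,0,0,0,0.2]]'
python3 - <<'E'
from h import *
im,c,o=shot('wrist','w10');s,_,_=shot('side','s10')
cv2.imwrite('pics/m10.png',np.hstack([cv2.resize(im[150:350,220:420],(400,400)),cv2.resize(s[140:290,340:490],(400,400))]))
E
```

```text
t: 46.68
tool_pos: [0.4805, -0.1753, 0.1667]
tool_rot: [-2.426, -1.993, 0.001]
contact_force: [0.7, -1.3, 0.0]
opening: 0.0515
grip_force: 0.0
t: 47.52
tool_pos: [0.4868, -0.1463, 0.1955]
tool_rot: [-2.427, -1.994, 0.001]
contact_force: [-0.1, -0.6, -0.5]
opening: 0.0515
grip_force: 0.0
```

View pics/m10.png

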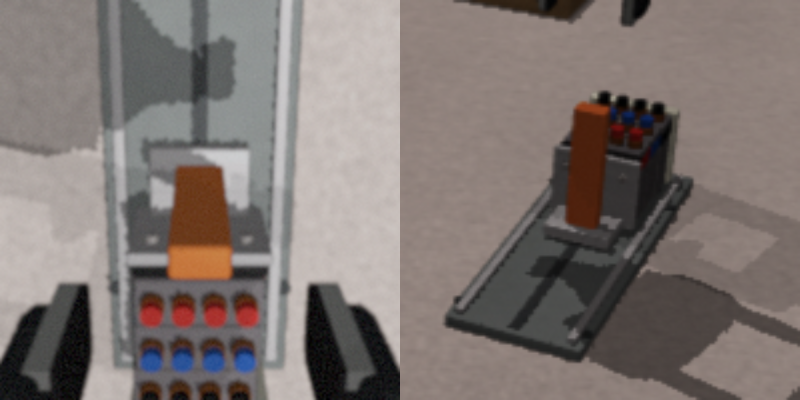

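The row stands tight (black, blue, red) with the stop's face against red and the robot clear.

```bash
python3 -c "
from station import ctrl
print(ctrl.finish_job())"
```

```text
the job is handed in; nothing more can be done
None
```

The blue and red cassettes stand upright beside the black one, and the stop was pressed up with about 22 N on the row. The row still looked tight after I let go, and I handed the job in at about 48 s; no verdict came back.

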